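# Put the capped sample containers into their holders

## Task

Sampling is over: take each of the four glass containers that has a white cap or lid and stand it, upright and fully down, in the holder whose recess has its shape: the slim round vial in the small round recess, the wide round jar in the large round recess, the square bottle in the square recess and the oblong slide jar in the oblong recess. Any order will do; keep them upright on the way and set them down gently, do not drop them. The two open glass containers without caps are empties: leave them where they stand.

Things in the scene. Friction and masses are not known exactly. Their poses are not given: they have to be found in the camera images.
- vial: slim round capped glass vial, paper label, white screw cap as wide as the glass: 26 mm diameter, 72 mm high overall (the cap is the top 16 mm), about 45 g. Origin: centre of its underside; z up. Rigid; stands upright on the bench. To stay above the holder's rim at set-down, hold it with the fingertips at least 18 mm above its underside. 
- jar: wide round capped glass jar, paper label, white screw cap as wide as the glass: 50 mm diameter, 54 mm high overall (cap: top 14 mm), about 110 g. Origin: centre of its underside; z up. Rigid; stands upright on the bench. To stay above the holder's rim at set-down, hold it with the fingertips at least 18 mm above its underside. 
- square_bottle: square capped glass bottle, paper label: glass 36 x 36 mm and 52 mm high, on it a white round cap 24 mm in diameter, 68 mm high overall, about 90 g. Flat faces along its x and y axes. Origin: centre of its underside; z up. Rigid; stands upright on the bench. To stay above the holder's rim at set-down, hold it with the fingertips at least 18 mm above its underside. 
- slide_jar: oblong glass slide jar, paper label: glass 62 mm (its x) x 26 mm (its y), white flat lid 64 x 28 mm on top (the top 10 mm), 58 mm high overall, about 100 g. Origin: centre of its underside; z up. Rigid; stands upright on the bench. To stay above the holder's rim at set-down, hold it with the fingertips at least 18 mm above its underside. 
- empty_vial: open round glass vial without a cap or label: 26 mm diameter, 56 mm high; stays where it is. Origin: centre of its underside.
- empty_square: open square glass container without a cap or label: 36 x 36 mm, 52 mm high; stays where it is. Origin: centre of its underside.
- holder_small_round: All four holders are flat grey plastic blocks 20 mm high, fixed to the bench, with one recess 14 mm deep in the middle of the top (recess floor 6 mm above the bench). Origin: centre of the underside, under the recess centre; z up. This one: 64 x 64 mm, round recess 42 mm in diameter, for the vial.
- holder_large_round: All four holders are flat grey plastic blocks 20 mm high, fixed to the bench, with one recess 14 mm deep in the middle of the top (recess floor 6 mm above the bench). Origin: centre of the underside, under the recess centre; z up. This one: 86 x 86 mm, round recess 66 mm in diameter, for the jar.
- holder_square: All four holders are flat grey plastic blocks 20 mm high, fixed to the bench, with one recess 14 mm deep in the middle of the top (recess floor 6 mm above the bench). Origin: centre of the underside, under the recess centre; z up. This one: 72 x 72 mm, square recess 52 x 52 mm with its sides along the block's x and y, for the square bottle.
- holder_slot: All four holders are flat grey plastic blocks 20 mm high, fixed to the bench, with one recess 14 mm deep in the middle of the top (recess floor 6 mm above the bench). Origin: centre of the underside, under the recess centre; z up. This one: 98 (x) x 64 (y) mm, oblong recess 80 mm along its x and 44 mm along its y, for the slide jar.

How it is judged:
By the outcome, as a careful person would: the job done as asked, in the order asked, and still so for the second after the job is handed in, with the robot touching nothing.
It also fails if it takes over 112 s, if anything falls off the work surface, if the arm or the gripper's body presses on something with over 40 N, if the wrist force passes 120 N, or if a joint passes its speed limit or range.

## Robot

A 7-joint arm with a two-finger parallel gripper is mounted at the origin on the work surface. World frame = base frame: x ahead of the robot, y to its left, z up, the work surface at z = 0. Lengths are in m, angles in rad, forces in N, time in s.
With the tool pointing down it reaches from about 0.35 to 0.9 m from the base axis. Payload 8.1 kg.
Tool frame: the origin (TCP) lies midway between the tips of the shut fingers; the grasp point (between the pads) lies 19 mm behind it; z points along the fingers, y is the line along which they close (so a half turn about z gives the same grasp; the last joint's range is limited). The gripper opens to 85 mm and grips with 20 to 120 N. Pads are 22 mm wide; open, the fingers measure 114 mm over their backs; the gripper's body (76 mm by 85 mm) begins 54 mm behind the grasp point. The pads swing forward as they close: fully open they stand 13 mm farther back than shut.
Start: joints at [1.047, 0.434, 0.025, 1.573, -0.012, 1.134, -0.075], TCP at [0.255, -0.571, 0.231] pointing down, gripper open.
Joint ranges: [-2.62, 2.62], [-0.44, 2.09], [-1.27, 1.32], [0.08, 2.57], [-1.32, 4.46], [0.12, 2], [-2.74, 2.74]. Speed limits (rad/s): [2.22, 2.22, 3.01, 3.01, 3.14, 3.14, 3.14].

## Interface

Orientations are given as a unit quaternion [x, y, z, w].
In Python, from bench import r gives the robot as it stands.
- The arm moves only by the shell command python3 -m creep [FORCE], which reads ROWS from standard input. ROWS is a JSON list of rows, 1 to 5 of them, each written [[dx, dy, dz], [rx, ry, rz], opening]: dx, dy, dz in shares of the most that a row can go, 1 being 50 mm, then a rotation vector rx, ry, rz in rad, then the finger opening in m; each row shifts and turns the commanded pose from where the row before left it, along the tool's axes as they then stand; what a row does not reach is not made up. A row lasts 1/10 s, in which the tool goes at most 0.05 m and 0.15 rad, less where a joint would pass 70% of its speed; a pose out of reach is approached as far as the arm can. The fingers move at their own pace and stop on an object; FORCE is the grip in N (left out, the last holds). Time passes only in rows, so rows that do not move let the fingers close. It prints the time, the measured TCP pose, the force, the opening and the grip force at its end. Input that does not fit is refused with a message, and nothing moves.
- r.get_obs(): the state, without advancing time (a new reading comes with each control period).
- r.camera(name): name is "scene" or "top" or "wrist"; returns (picture, depth): 420x560x3 uint8, blue, green, red; 420x560 float32, m along the optical axis (not along the pixel's ray), 0 where there is no reading.
- r.camera_info(name): a dict with "fx", "fy", "cx", "cy" (pixels), "position" and "attitude" of the camera in the world. Camera axes: x right, y down, z forward; pixel columns grow to the right and rows downward; lengths in m; the calibration is good to about 2 mm. The wrist camera is an equidistant fisheye: a pixel r from the principal point sees the ray r / f radians off the axis. A picture is of the moment at which its call begins: read the wrist's pose just before it. camera_info takes no time and is no camera call; for the wrist camera it gives the pose at the moment of the call.
- r.close_job(): hands the job in; it is judged then, once.
The state is a dict: "clock": time; "joint_pos": joint angles; "dq": joint speeds; "tau": joint torques, N m; "tool_pos": TCP position; "orientation": TCP orientation; "ft_force": force on the tool from outside, world axes, zero at the start; "wrist_torque": the same for the moment, N m; "opening": finger opening in m; "finger_force": force on a finger pad.
Only numpy, scipy, OpenCV 4.12 (cv2) and the standard library are available. Lean on these libraries where they do the work, as an engineer would, in place of code of your own. Each camera call takes 0.05 s, during which the arm holds its last target. There are 200 camera calls.

## Working session

There is one attempt and no reset: what is moved stays moved. The work goes in short steps, Python scripts to look and compute and a shell command to move; the robot and the scene stay as the last step left them, time stands still between calls to the robot, and variables do not carry over. Pictures are saved under pics/ and viewed, at most 14 in all, crops included, and the job is handed in when it is done.

```bash
ls; mkdir -p pics
python3 - <<'E'
from bench import r
import cv2,numpy as np
for n in("top","scene"):
    p,d=r.camera(n);cv2.imwrite(f"pics/{n}0.png",p);np.save(f"/tmp/{n}.npy",d)
    print(n,r.camera_info(n),np.mean(d>0))
print(r.get_obs())
E
```

```text
pics
top {'fx': 380.9871979919288, 'fy': 380.9871979919288, 'cx': 284.9431134086657, 'cy': 206.59745207289004, 'position': array([ 0.42033496, -0.0096099 ,  1.17885506]), 'attitude': array([ 0.70855484, -0.7041825 ,  0.02442197, -0.03847865])} 0.9959396258503401
scene {'fx': 389.667661751755, 'fy': 389.667661751755, 'cx': 273.354180408743, 'cy': 211.8993768654762, 'position': array([0.85313145, 0.58708814, 0.68573951]), 'attitude': array([ 0.2211976 ,  0.89576517, -0.37349124, -0.09581586])} 0.9959268707482993
{'clock': 0.1, 'joint_pos': array([ 1.04741459,  0.4351939 ,  0.02496364,  1.57396526, -0.01157514,
        1.13402682, -0.07512404]), 'dq': array([ 0.00037803, -0.00081356,  0.00077731, -0.00518919, -0.00022323,
        0.00172088,  0.00060821]), 'tau': array([ 2.45709161e-03, -6.71759176e+01,  1.02757037e+00, -3.16902781e+01,
        1.57028460e-02,  7.30722968e-03, -5.45148464e-05]), 'tool_pos': array([ 0.25506615, -0.57009911,  0.23059493]), 'orientation': array([ 9.77956773e-01,  2.08806190e-01, -2.24112446e-04, -6.88894013e-04]), 'ft_force': array([ 0.40170753, -0.71161212,  0.02140727]), 'wrist_torque': array([-0.01349324,  0.02204364,  0.02794655]), 'finger_force': 0.0, 'opening': 0.08544022308449782}
```

View pics/top0.png

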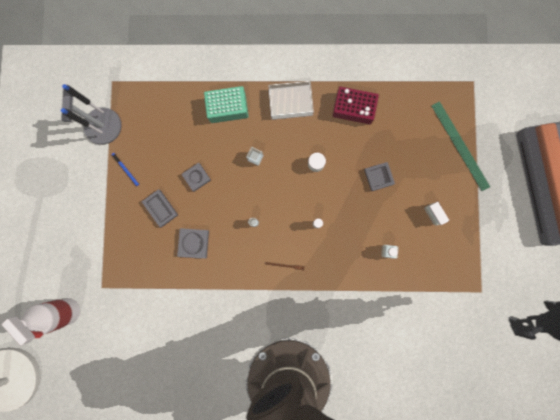

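View pics/scene0.png

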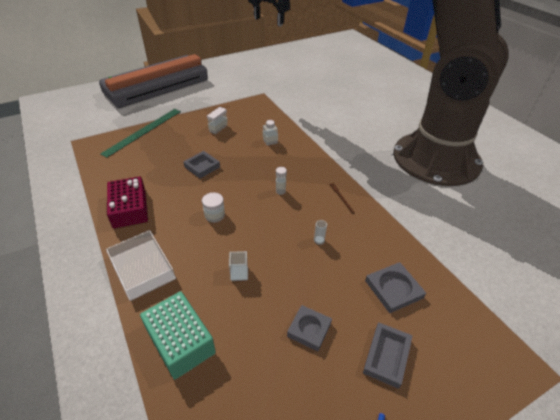

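```bash
cat > h.py <<'E'
from bench import r
import cv2,numpy as np
from scipy.spatial.transform import Rotation as R
def cloud(n,d,info):
    v,u=np.mgrid[:d.shape[0],:d.shape[1]]
    P=np.dstack([(u-info['cx'])/info['fx']*d,(v-info['cy'])/info['fy']*d,d])
    return P@R.from_quat(info['attitude']).as_matrix().T+info['position']
def plane(uv,info,z):
    uv=np.asarray(uv,float).reshape(-1,2)
    D=np.c_[(uv-[info['cx'],info['cy']])/[info['fx'],info['fy']],np.ones(len(uv))]@R.from_quat(info['attitude']).as_matrix().T
    return (info['position']+D*((z-info['position'][2])/D[:,2])[:,None])[:,:2]
def rect(q):
    c,s,a=cv2.minAreaRect((np.asarray(q)*1000).astype(np.float32))
    return np.round(c,1),np.round(s,1),round(a,1)
E
python3 - <<'E'
from h import *
for n in("top","scene"):
    p=cv2.imread(f"pics/{n}0.png");d=np.load(f"/tmp/{n}.npy");i=r.camera_info(n);C=cloud(n,d,i)
    hsv=cv2.cvtColor(p,cv2.COLOR_BGR2HSV)
    roi={"top":[("jar",317,162,.054),("vial",318,223,.072),("sq",390,252,.068),("slide",437,214,.058),("Hsq",378,177,.02),("Hsm",195,177,.02),("Hslot",159,208,.02),("Hlg",193,243,.02),("Esq",255,156,.052),("Ev",253,222,.056)],
    "scene":[("jar",213,200,.054),("vial",281,170,.072),("sq",270,125,.068),("slide",217,116,.058),("Hsq",202,165,.02),("Hsm",310,327,.02),("Hslot",388,356,.02),("Hlg",396,287,.02),("Esq",238,258,.052),("Ev",320,228,.056)]}[n]
    for k,u,v,z in roi:
        m=np.zeros(d.shape,bool);w=40 if k[0]=='H' else 24
        if n=="top":w=26 if k[0]=='H' else 16
        m[v-w:v+w,u-w:u+w]=1
        Z=C[...,2]
        zz=Z[m]
        mm=m&(abs(Z-z)<.006)
        if k[0]=='H': mm&=hsv[...,1]<90
        lab,L,st,ce=cv2.connectedComponentsWithStats(mm.astype(np.uint8))
        if lab<2: print(n,k,'none',zz.max());continue
        b=1+st[1:,4].argmax();vv,uu=np.nonzero(L==b)
        print(n,k,st[b,4],'z',round(float(np.median(Z[L==b])),4),'max',round(float(zz.max()),3),'rect',*rect(plane(np.c_[uu,vv],i,z)),'mean',np.round(plane(np.c_[uu,vv],i,z).mean(0),4))
    print(n,'table z',np.median(C[230:240,330:345,2]) if n=="top" else np.median(C[240:250,260:275,2]))
a=cv2.imread("pics/top0.png")[130:280,130:460];cv2.imwrite("pics/tc.png",cv2.resize(a,None,fx=2.4,fy=2.4,interpolation=2))
E
```

```text
top jar 210 z 0.0534 max 1.179 rect [659.7 -78.8] [45.6 47.8] 0.1 mean [ 0.6594 -0.0793]
top vial 60 z 0.0719 max 1.179 rect [471.8 -82. ] [23.3 20.3] 0.0 mean [ 0.4732 -0.082 ]
top sq 56 z 0.0681 max 1.179 rect [ 391.1 -296.6] [20.  23.1] 0.4 mean [ 0.3911 -0.297 ]
top slide 218 z 0.0577 max 1.179 rect [ 504.  -435.6] [64.1 29.4] 29.5 mean [ 0.5044 -0.4358]
top Hsq 284 z 0.0199 max 1.179 rect [ 619.7 -273.4] [72.1 73.9] 17.5 mean [ 0.6199 -0.2742]
top Hsm 300 z 0.0191 max 1.179 rect [615.6 292. ] [66.5 64. ] 34.8 mean [0.6159 0.2926]
top Hslot 317 z 0.0189 max 1.179 rect [518.2 402.2] [99.5 65.7] 37.2 mean [0.5178 0.4024]
top Hlg 445 z 0.0193 max 1.179 rect [411.5 295.8] [87.3 85.7] 86.6 mean [0.411  0.2963]
top Esq 54 z 0.0507 max 1.179 rect [678.8 109.3] [35.9 35.3] 63.4 mean [0.6779 0.1097]
top Ev 23 z 0.0544 max 1.179 rect [475.8 110.1] [20.7 23.8] 0.4 mean [0.4759 0.1104]
top table z 0.00041005052431830613
scene jar 280 z 0.0561 max 0.686 rect [659.6 -79.5] [55.9 50.3] 62.5 mean [ 0.6598 -0.079 ]
scene vial 79 z 0.0737 max 0.686 rect [473.4 -80.7] [32.  25.3] 62.6 mean [ 0.4733 -0.0816]
scene sq 49 z 0.0697 max 0.686 rect [ 391.9 -296.6] [32.6 23.5] 62.7 mean [ 0.3916 -0.297 ]
scene slide 144 z 0.0603 max 0.686 rect [ 504.7 -436.7] [73.3 36.2] 29.7 mean [ 0.505  -0.4362]
scene Hsq 340 z 0.0221 max 0.686 rect [ 620.1 -274.1] [78.9 82.8] 17.7 mean [ 0.62   -0.2738]
scene Hsm 831 z 0.0215 max 0.686 rect [615.7 292.4] [68.6 65. ] 34.9 mean [0.6161 0.2932]
scene Hslot 980 z 0.0213 max 0.686 rect [517.5 402.4] [102.3  64.3] 37.2 mean [0.5189 0.4046]
scene Hlg 1002 z 0.0214 max 0.686 rect [411.2 295.8] [90. 91.] 86.4 mean [0.4116 0.2973]
scene Esq 165 z 0.0533 max 0.686 rect [679.4 109.4] [43.  35.3] 65.0 mean [0.6789 0.1095]
scene Ev 73 z 0.0562 max 0.686 rect [476.2 110.4] [31.  22.3] 56.6 mean [0.4755 0.1103]
scene table z 0.0026370952476102993
```

View pics/tc.png

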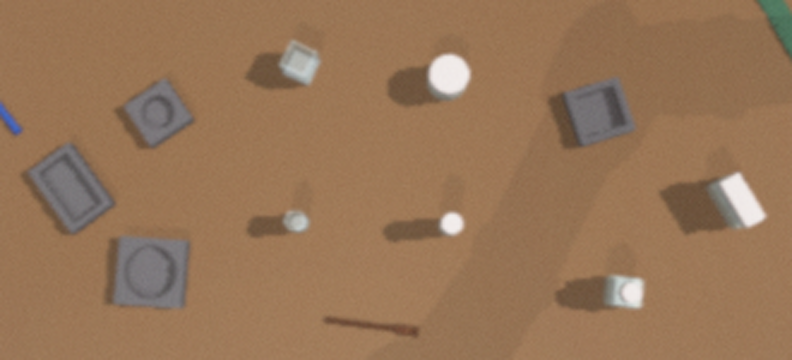

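Everything is identified, and the top and scene views agree to about 1 mm. The white caps are at px (317,162) jar, (318,223) vial, (390,252) square bottle and (437,214) slide jar. The empties are at (255,156) and (253,222). I still need the bottle's yaw.

```bash
cat > to.py <<'E'
import sys
from h import *
a=[float(x) for x in sys.argv[1:5]]
o=r.get_obs();q=R.from_quat(o['orientation']);M=q.as_matrix()
yaw=np.degrees(np.arctan2(M[1,0],M[0,0]));rz=-np.radians((a[3]-yaw+90)%180-90)
want=R.from_euler('z',a[3],degrees=True)*R.from_euler('x',180,degrees=True)
if abs(rz-(-np.radians(a[3]-yaw)))>1: want=want*R.from_euler('z',180,degrees=True)
d=np.array(a[:3])-o['tool_pos']
print('t',o['clock'],'yaw',round(yaw,1),'rotvec',np.round((q.inv()*want).as_rotvec(),3),'after-turn d',np.round(want.inv().apply(d),4),'F',np.round(o['ft_force'],1),'open',round(o['opening'],4))
E
python3 - <<'E'
from h import *
for n,u,v,w in(("top",390,252,16),("scene",270,132,20)):
    p=cv2.imread(f"pics/{n}0.png");d=np.load(f"/tmp/{n}.npy");i=r.camera_info(n);C=cloud(n,d,i)
    m=np.zeros(d.shape,bool);m[v-w:v+w,u-w:u+w]=1
    for lo,hi in((.044,.06),(.012,.06)):
        vv,uu=np.nonzero(m&(C[...,2]>lo)&(C[...,2]<hi));print(n,len(uu),rect(C[vv,uu,:2]))
E
python3 to.py .391 -.297 .15 24.1
```

```text
top 96 (array([ 391.5, -297.2]), array([35.5, 35.5]), 82.9)
top 127 (array([ 391.5, -296.9]), array([35.9, 35.5]), 82.0)
scene 88 (array([ 391.7, -296.8]), array([34.7, 35.6]), 80.0)
scene 224 (array([ 392., -296.]), array([36.8, 36. ]), 80.9)
t 0.1 yaw 24.1 rotvec [-0.001  0.     0.   ] after-turn d [ 0.2356 -0.1938  0.0806] F [ 0.4 -0.7  0. ] open 0.0854
```

```bash
echo '[[[0,0,0],[0,0,0.14],0.085],[[0,0,0],[0,0,0.14],0.085],[[0,0,0],[0,0,0.14],0.085],[[0,0,0],[0,0,0.14],0.085],[[0,0,0],[0,0,0],0.085]]' | python3 -m creep 40; python3 to.py .3915 -.297 .13 -8
```

```text
clock: 0.6
tool_pos: [0.2553, -0.5702, 0.2308]
orientation: [0.998, -0.071, -0.0, -0.0]
ft_force: [-0.4, 0.9, -0.2]
opening: 0.085
finger_force: 0.0
t 0.6 yaw -8.1 rotvec [-0.001  0.001 -0.002] after-turn d [ 0.0968 -0.2895  0.1008] F [-0.4  0.9 -0.2] open 0.085
```

The manual's scale: shifts go in shares of 50 mm. Converting my numbers, -0.036 m is -0.72, 0.012 m is 0.24.

```bash
echo '[[[0.24,-0.72,0.24],[0,0,0],0.085],[[0.24,-0.72,0.24],[0,0,0],0.085],[[0.24,-0.72,0.24],[0,0,0],0.085],[[0.24,-0.72,0.24],[0,0,0],0.085]]' | python3 -m creep; echo '[[[0.24,-0.72,0.24],[0,0,0],0.085],[[0.24,-0.72,0.24],[0,0,0],0.085],[[0.24,-0.72,0.24],[0,0,0],0.085],[[0.24,-0.72,0.24],[0,0,0],0.085],[[0,0,0],[0,0,0],0.085]]' | python3 -m creep; python3 to.py .3915 -.297 .022 -8
```

```text
clock: 1.0
tool_pos: [0.3232, -0.4331, 0.1828]
orientation: [0.998, -0.067, -0.0, -0.0]
ft_force: [0.8, 0.5, 0.5]
opening: 0.0848
finger_force: 0.0
clock: 1.5
tool_pos: [0.3921, -0.2929, 0.1339]
orientation: [0.998, -0.064, -0.001, -0.002]
ft_force: [0.3, 0.5, 0.0]
opening: 0.0851
finger_force: 0.0
t 1.5 yaw -7.3 rotvec [-0.003  0.002  0.012] after-turn d [-1.000e-04  4.100e-03  1.119e-01] F [0.3 0.5 0. ] open 0.0851
```

```bash
echo '[[[0,0.08,0.44],[0,0,0.01],0.085],[[0,0,0.6],[0,0,0],0.085],[[0,0,0.6],[0,0,0],0.085],[[0,0,0.4],[0,0,0],0.085],[[0,0,0.2],[0,0,0],0.085]]' | python3 -m creep; python3 to.py .3915 -.297 .022 -8;  echo '[[[0,0,0],[0,0,0],0.03],[[0,0,0],[0,0,0],0.03],[[0,0,0],[0,0,0],0.03],[[0,0,0],[0,0,0],0.03],[[0,0,0],[0,0,0],0.03]]' | python3 -m creep 40;echo '[[[0,0,0],[0,0,0],0.03],[[0,0,0],[0,0,0],0.03],[[0,0,0],[0,0,0],0.03]]' | python3 -m creep
```

```text
clock: 2.0
tool_pos: [0.3888, -0.3025, 0.0217]
orientation: [0.997, -0.073, -0.001, -0.001]
ft_force: [-1.1, 0.4, -1.0]
opening: 0.0851
finger_force: 0.0
t 2.0 yaw -8.4 rotvec [-0.001  0.002 -0.007] after-turn d [ 0.0019 -0.0058 -0.0003] F [-1.1  0.4 -1. ] open 0.0851
clock: 2.5
tool_pos: [0.3906, -0.3031, 0.0245]
orientation: [0.997, -0.074, 0.001, 0.001]
ft_force: [-0.8, 1.0, 6.1]
opening: 0.0353
finger_force: 40.6
clock: 2.8
tool_pos: [0.3905, -0.3031, 0.0245]
orientation: [0.997, -0.074, 0.001, 0.001]
ft_force: [-0.3, -0.1, 7.4]
opening: 0.0353
finger_force: 40.6
```

```bash
echo '[[[0,0,-0.3],[0,0,0],0.03],[[0,0,-0.6],[0,0,0],0.03],[[0,0,-0.6],[0,0,0],0.03],[[0,0,-0.4],[0,0,0],0.03],[[0,0,0],[0,0,0],0.03]]' | python3 -m creep; echo '[[[0,0,0],[0,0,-0.11],0.03],[[0,0,0],[0,0,-0.12],0.03],[[0,0,0],[0,0,-0.12],0.03],[[0,0,0],[0,0,-0.1],0.03],[[0,0,0],[0,0,0],0.03]]' | python3 -m creep;python3 to.py .620 -.274 .12 17.5
python3 - <<'E'
from h import *
p,d=r.camera("wrist");cv2.imwrite("pics/w1.png",p)
E
```

```text
clock: 3.3
tool_pos: [0.3914, -0.3037, 0.1214]
orientation: [0.997, -0.074, 0.003, 0.001]
ft_force: [-0.0, -0.4, -1.4]
opening: 0.0355
finger_force: 40.1
clock: 3.8
tool_pos: [0.3893, -0.3024, 0.1177]
orientation: [0.989, 0.151, -0.0, -0.0]
ft_force: [-0.0, 0.1, -0.7]
opening: 0.0351
finger_force: 40.1
t 3.8 yaw 17.3 rotvec [-0.001  0.    -0.003] after-turn d [ 0.2286  0.0423 -0.0023] F [-0.   0.1 -0.7] open 0.0351
```

View pics/w1.png

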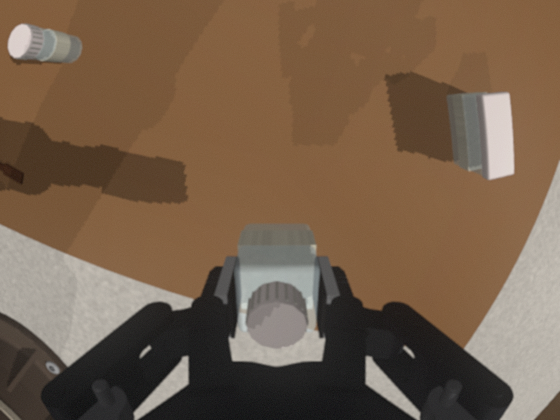

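Converted, 0.038 m is 0.76, 0.007 m is 0.14.

```bash
echo '[[[0.76,0.14,0],[0,0,0],0.03],[[0.76,0.14,0],[0,0,0],0.03],[[0.76,0.14,0],[0,0,0],0.03],[[0.76,0.14,0],[0,0,0],0.03],[[0.76,0.14,0],[0,0,0],0.03]]' | python3 -m creep; echo '[[[0.76,0.14,0],[0,0,0],0.03],[[0,0,0],[0,0,0],0.03],[[0,0,0],[0,0,0],0.03]]' | python3 -m creep;python3 to.py .620 -.274 .031 17.5
```

```text
clock: 4.35
tool_pos: [0.5829, -0.2792, 0.1178]
orientation: [0.989, 0.148, -0.0, -0.0]
ft_force: [-0.0, -1.5, -1.4]
opening: 0.0357
finger_force: 40.1
clock: 4.65
tool_pos: [0.6202, -0.2743, 0.1172]
orientation: [0.989, 0.149, -0.001, -0.0]
ft_force: [-1.2, -0.0, -1.1]
opening: 0.0352
finger_force: 40.3
t 4.65 yaw 17.2 rotvec [-0.001  0.001 -0.006] after-turn d [-0.0001 -0.0004  0.0862] F [-1.2 -0.  -1.1] open 0.0352
```

```bash
echo '[[[0,0,0.6],[0,0,0],0.03],[[0,0,0.5],[0,0,0],0.03],[[0,0,0.24],[0,0,0],0.03],[[0,0,0.12],[0,0,0],0.03],[[0,0,0.08],[0,0,0],0.03]]' | python3 -m creep; echo '[[[0,0,0.06],[0,0,0],0.03],[[0,0,0.04],[0,0,0],0.03],[[0,0,0.04],[0,0,0],0.03],[[0,0,0],[0,0,0],0.03]]' | python3 -m creep;python3 to.py .620 -.274 .031 17.5
```

```text
clock: 5.15
tool_pos: [0.6197, -0.2756, 0.0415]
orientation: [0.989, 0.149, 0.0, 0.0]
ft_force: [0.3, 0.4, -0.6]
opening: 0.0354
finger_force: 40.2
clock: 5.55
tool_pos: [0.6201, -0.2752, 0.0345]
orientation: [0.989, 0.15, 0.0, 0.0]
ft_force: [-0.5, -0.5, -0.3]
opening: 0.0354
finger_force: 40.2
t 5.55 yaw 17.2 rotvec [ 0.    -0.    -0.005] after-turn d [ 0.0003 -0.0011  0.0035] F [-0.5 -0.5 -0.3] open 0.0354
```

```bash
echo '[[[0,0,0.04],[0,0,0],0.03],[[0,0,0.02],[0,0,0],0.03],[[0,0,0],[0,0,0],0.03]]' | python3 -m creep; echo '[[[0,0,0.02],[0,0,0],0.03],[[0,0,0],[0,0,0],0.03]]' | python3 -m creep
```

```text
clock: 5.85
tool_pos: [0.6199, -0.2751, 0.0312]
orientation: [0.989, 0.15, -0.0, -0.0]
ft_force: [0.1, -0.2, -1.4]
opening: 0.0357
finger_force: 40.2
clock: 6.05
tool_pos: [0.6201, -0.2752, 0.0306]
orientation: [0.989, 0.15, 0.0, 0.0]
ft_force: [-1.0, -0.3, 2.5]
opening: 0.0352
finger_force: 40.5
```

```bash
echo '[[[0,0,0.02],[0,0,0],0.03],[[0,0,0],[0,0,0],0.03]]' | python3 -m creep; echo '[[[0,0,0],[0,0,0],0.05],[[0,0,0],[0,0,0],0.07],[[0,0,0],[0,0,0],0.085],[[0,0,0],[0,0,0],0.085]]' | python3 -m creep; echo '[[[0,0,-0.4],[0,0,0],0.085],[[0,0,-0.8],[0,0,0],0.085],[[0,0,-0.8],[0,0,0],0.085],[[0,0,-0.6],[0,0,0],0.085],[[0,0,0],[0,0,0],0.085]]' | python3 -m creep;python3 to.py .5045 -.436 .15 29.5
```

```text
clock: 6.25
tool_pos: [0.6201, -0.2752, 0.0306]
orientation: [0.989, 0.15, 0.0, 0.0]
ft_force: [-4.4, 1.3, 10.8]
opening: 0.0357
finger_force: 41.7
clock: 6.65
tool_pos: [0.62, -0.2752, 0.0291]
orientation: [0.989, 0.15, -0.0, -0.0]
ft_force: [-0.4, -0.1, 1.0]
opening: 0.0849
finger_force: 0.0
clock: 7.15
tool_pos: [0.6227, -0.2762, 0.1646]
orientation: [0.989, 0.15, 0.004, 0.002]
ft_force: [0.6, 0.6, -0.6]
opening: 0.0847
finger_force: 0.0
t 7.15 yaw 17.2 rotvec [ 0.006 -0.006 -0.214] after-turn d [-0.1816  0.0809  0.0146] F [ 0.6  0.6 -0.6] open 0.0847
```

Gentle set-down. Next is the slide jar.

```bash
echo '[[[0,0,0],[0,0,-0.107],0.085],[[0,0,0],[0,0,-0.107],0.085],[[-0.9,0.4,0],[0,0,0],0.085],[[-0.9,0.4,0],[0,0,0],0.085],[[-0.9,0.4,0],[0,0,0],0.085]]' | python3 -m creep; echo '[[[-0.9,0.4,0.2],[0,0,0],0.085],[[0,0,0],[0,0,0],0.085],[[0,0,0],[0,0,0],0.085]]' | python3 -m creep;python3 to.py .5045 -.436 .021 29.5
```

```text
clock: 7.65
tool_pos: [0.5307, -0.3947, 0.1584]
orientation: [0.967, 0.255, -0.0, -0.0]
ft_force: [-0.2, -0.6, 0.3]
opening: 0.0849
finger_force: 0.0
clock: 7.95
tool_pos: [0.5009, -0.4346, 0.1481]
orientation: [0.968, 0.253, -0.001, -0.001]
ft_force: [0.9, 0.3, 0.3]
opening: 0.0849
finger_force: 0.0
t 7.95 yaw 29.3 rotvec [-0.001  0.001 -0.004] after-turn d [0.0024 0.003  0.1271] F [0.9 0.3 0.3] open 0.0849
```

Converted, 0.003 m is 0.06, 0.035 m is 0.7.

```bash
echo '[[[0.04,0.06,0.6],[0,0,0],0.085],[[0,0,0.7],[0,0,0],0.085],[[0,0,0.6],[0,0,0],0.085],[[0,0,0.4],[0,0,0],0.085],[[0,0,0.18],[0,0,0],0.085]]' | python3 -m creep; echo '[[[0,0,0.02],[0,0,0],0.085]]' | python3 -m creep; python3 to.py .5045 -.436 .021 29.5
```

```text
clock: 8.45
tool_pos: [0.5063, -0.432, 0.0227]
orientation: [0.967, 0.256, -0.001, -0.002]
ft_force: [0.3, 0.1, 0.3]
opening: 0.085
finger_force: 0.0
clock: 8.55
tool_pos: [0.5064, -0.4331, 0.0231]
orientation: [0.967, 0.255, -0.0, -0.001]
ft_force: [0.5, -0.6, 0.4]
opening: 0.0853
finger_force: 0.0
t 8.55 yaw 29.6 rotvec [-0.002  0.     0.002] after-turn d [-0.0031  0.0015  0.0021] F [ 0.5 -0.6  0.4] open 0.0853
```

Converted, -0.003 m is -0.06, 0.002 m is 0.04.

```bash
echo '[[[-0.06,0.04,0.04],[0,0,0],0.085],[[0,0,0],[0,0,0],0.06],[[0,0,0],[0,0,0],0.02],[[0,0,0],[0,0,0],0.02],[[0,0,0],[0,0,0],0.02]]' | python3 -m creep; echo '[[[0,0,0],[0,0,0],0.02],[[0,0,0],[0,0,0],0.02],[[0,0,0],[0,0,0],0.02]]' | python3 -m creep; echo '[[[0,0,-0.3],[0,0,0],0.02],[[0,0,-0.6],[0,0,0],0.02],[[0,0,-0.8],[0,0,0],0.02],[[0,0,-0.8],[0,0,0],0.02],[[0,0,-0.4],[0,0,0],0.02]]' | python3 -m creep; echo '[[[0,0,0],[0,0,-0.067],0.02],[[0,0,0],[0,0,-0.067],0.02],[[0,0,0],[0,0,0],0.02]]' | python3 -m creep; python3 to.py .5178 .4023 .165 37.2
```

```text
clock: 9.05
tool_pos: [0.5046, -0.4382, 0.0229]
orientation: [0.967, 0.254, 0.0, 0.0]
ft_force: [-1.5, 1.2, 4.4]
opening: 0.0276
finger_force: 8.8
clock: 9.35
tool_pos: [0.5047, -0.4382, 0.023]
orientation: [0.967, 0.255, 0.0, 0.0]
ft_force: [-1.8, 1.3, 5.5]
opening: 0.0279
finger_force: 39.5
clock: 9.85
tool_pos: [0.5056, -0.4389, 0.1722]
orientation: [0.967, 0.255, 0.002, 0.002]
ft_force: [0.5, -0.0, -1.4]
opening: 0.0277
finger_force: 39.6
clock: 10.15
tool_pos: [0.5043, -0.438, 0.1682]
orientation: [0.948, 0.319, 0.0, 0.0]
ft_force: [-1.5, 0.3, -1.1]
opening: 0.0276
finger_force: 39.6
t 10.15 yaw 37.2 rotvec [ 0. -0.  0.] after-turn d [ 0.5188 -0.6612  0.0032] F [-1.5  0.3 -1.1] open 0.0276
```

Converted, -0.033 m is -0.66, 0.026 m is 0.52.

```bash
echo '[[[0.52,-0.66,0],[0,0,0],0.02],[[0.52,-0.66,0],[0,0,0],0.02],[[0.52,-0.66,0],[0,0,0],0.02],[[0.52,-0.66,0],[0,0,0],0.02],[[0.52,-0.66,0],[0,0,0],0.02]]' | python3 -m creep; echo '[[[0.52,-0.66,0],[0,0,0],0.02],[[0.52,-0.66,0],[0,0,0],0.02],[[0.52,-0.66,0],[0,0,0],0.02],[[0.52,-0.66,0],[0,0,0],0.02],[[0.52,-0.66,0],[0,0,0],0.02]]' | python3 -m creep; echo '[[[0.52,-0.66,0],[0,0,0],0.02],[[0.52,-0.66,0],[0,0,0],0.02],[[0.52,-0.66,0],[0,0,0],0.02],[[0.52,-0.66,0],[0,0,0],0.02],[[0.52,-0.66,0],[0,0,0],0.02]]' | python3 -m creep;  python3 to.py .5178 .4023 .165 37.2
```

```text
clock: 10.65
tool_pos: [0.508, -0.2264, 0.1677]
orientation: [0.948, 0.318, 0.0, 0.0]
ft_force: [0.0, -0.3, -1.5]
opening: 0.0272
finger_force: 39.8
clock: 11.15
tool_pos: [0.512, -0.0164, 0.1678]
orientation: [0.948, 0.318, 0.0, 0.0]
ft_force: [1.3, -0.9, 0.1]
opening: 0.0276
finger_force: 39.8
clock: 11.65
tool_pos: [0.5159, 0.1936, 0.1677]
orientation: [0.948, 0.318, 0.0, 0.0]
ft_force: [1.4, -0.4, -0.3]
opening: 0.0273
finger_force: 39.8
t 11.65 yaw 37.0 rotvec [ 0.     0.    -0.003] after-turn d [ 0.1277 -0.1651  0.0027] F [ 1.4 -0.4 -0.3] open 0.0273
```

```bash
echo '[[[0.52,-0.66,0],[0,0,0],0.02],[[0.52,-0.66,0],[0,0,0],0.02],[[0.52,-0.66,0],[0,0,0],0.02],[[0.52,-0.66,0],[0,0,0],0.02],[[0.48,-0.66,0],[0,0,0],0.02]]' | python3 -m creep; echo '[[[0,0,0],[0,0,0],0.02],[[0,0,0],[0,0,0],0.02]]' | python3 -m creep;  python3 to.py .5178 .4023 .165 37.2
python3 - <<'E'
from h import *
p,d=r.camera("scene");cv2.imwrite("pics/s2.png",p)
E
```

```text
clock: 12.15
tool_pos: [0.5184, 0.4024, 0.1675]
orientation: [0.948, 0.318, -0.0, 0.0]
ft_force: [0.8, -0.4, -0.5]
opening: 0.0276
finger_force: 39.8
clock: 12.35
tool_pos: [0.5177, 0.4018, 0.1671]
orientation: [0.948, 0.319, -0.0, 0.0]
ft_force: [0.5, -0.5, -1.5]
opening: 0.0276
finger_force: 39.9
t 12.35 yaw 37.2 rotvec [-0.     0.001  0.   ] after-turn d [ 0.0004 -0.0003  0.0021] F [ 0.5 -0.5 -1.5] open 0.0276
```

View pics/s2.png

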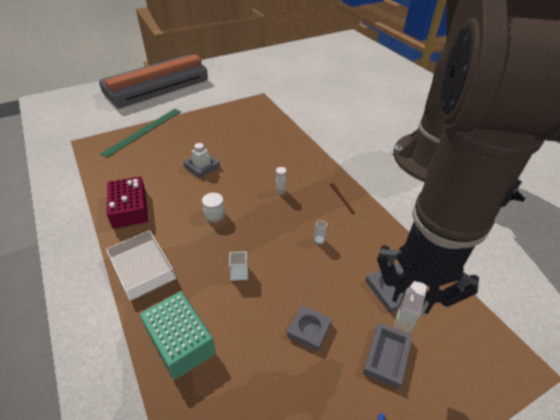

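The bottle stands in its holder at (201,157). The slide jar hangs upright at (413,305) above the slot, so I'll lower it.

```bash
echo '[[[0,0,0.7],[0,0,0],0.02],[[0,0,0.8],[0,0,0],0.02],[[0,0,0.5],[0,0,0],0.02],[[0,0,0.24],[0,0,0],0.02],[[0,0,0.14],[0,0,0],0.02]]' | python3 -m creep; echo '[[[0,0,0.1],[0,0,0],0.02],[[0,0,0.08],[0,0,0],0.02],[[0,0,0.06],[0,0,0],0.02],[[0,0,0.04],[0,0,0],0.02],[[0,0,0],[0,0,0],0.02]]' | python3 -m creep;  python3 to.py .5178 .4023 .029 37.2
```

```text
clock: 12.9
tool_pos: [0.5189, 0.3993, 0.0477]
orientation: [0.948, 0.318, -0.0, 0.001]
ft_force: [0.7, -0.1, -0.6]
opening: 0.0274
finger_force: 39.8
clock: 13.4
tool_pos: [0.5185, 0.4009, 0.0345]
orientation: [0.948, 0.319, 0.0, 0.0]
ft_force: [0.8, -0.4, -1.0]
opening: 0.0274
finger_force: 39.8
t 13.4 yaw 37.2 rotvec [ 0. -0. -0.] after-turn d [ 0.0003 -0.0016  0.0055] F [ 0.8 -0.4 -1. ] open 0.0274
```

Converted, 0.002 m is 0.04.

```bash
echo '[[[0,0,0.04],[0,0,0],0.02],[[0,0,0.04],[0,0,0],0.02],[[0,0,0],[0,0,0],0.02]]' | python3 -m creep; echo '[[[0,0,0.02],[0,0,0],0.02],[[0,0,0],[0,0,0],0.02]]' | python3 -m creep; echo '[[[0,0,0.02],[0,0,0],0.02],[[0,0,0],[0,0,0],0.02]]' | python3 -m creep
```

```text
clock: 13.7
tool_pos: [0.5183, 0.4007, 0.0301]
orientation: [0.948, 0.319, -0.0, 0.0]
ft_force: [0.1, 0.0, -1.7]
opening: 0.0275
finger_force: 39.8
clock: 13.9
tool_pos: [0.5184, 0.4008, 0.0292]
orientation: [0.948, 0.319, -0.0, 0.0]
ft_force: [-1.0, 0.3, -1.5]
opening: 0.0276
finger_force: 39.8
clock: 14.1
tool_pos: [0.5185, 0.401, 0.029]
orientation: [0.948, 0.319, 0.0, -0.0]
ft_force: [-1.9, -1.6, 5.1]
opening: 0.0275
finger_force: 40.4
```

Contact at the expected height (5 N). Release, then on to the jar at yaw 37.

```bash
echo '[[[0,0,0],[0,0,0],0.04],[[0,0,0],[0,0,0],0.06],[[0,0,0],[0,0,0],0.085],[[0,0,0],[0,0,0],0.085]]' | python3 -m creep; echo '[[[0,0,-0.4],[0,0,0],0.085],[[0,0,-0.8],[0,0,0],0.085],[[0,0,-0.8],[0,0,0],0.085],[[0,0,-0.6],[0,0,0],0.085],[[0,0,0],[0,0,0],0.085]]' | python3 -m creep;python3 to.py .6597 -.079 .16 37.2
```

```text
clock: 14.5
tool_pos: [0.5185, 0.4008, 0.0283]
orientation: [0.948, 0.319, -0.0, 0.0]
ft_force: [0.0, -0.2, 0.3]
opening: 0.081
finger_force: 0.0
clock: 15.0
tool_pos: [0.5204, 0.4029, 0.1635]
orientation: [0.948, 0.319, 0.004, -0.002]
ft_force: [0.1, 1.4, 0.1]
opening: 0.0851
finger_force: 0.0
t 15.0 yaw 37.2 rotvec [-0.001 -0.008 -0.001] after-turn d [-0.1804  0.4681  0.0035] F [0.1 1.4 0.1] open 0.0851
```

```bash
echo '[[[-0.3,0.78,0],[0,0,0],0.085],[[-0.3,0.78,0],[0,0,0],0.085],[[-0.3,0.78,0],[0,0,0],0.085],[[-0.3,0.78,0],[0,0,0],0.085]]' | python3 -m creep; echo '[[[-0.3,0.78,0],[0,0,0],0.085],[[-0.3,0.78,0],[0,0,0],0.085],[[-0.3,0.78,0],[0,0,0],0.085],[[-0.3,0.78,0],[0,0,0],0.085]]' | python3 -m creep; echo '[[[-0.3,0.78,0],[0,0,0],0.085],[[-0.3,0.78,0],[0,0,0],0.085],[[-0.3,0.78,0],[0,0,0],0.085],[[-0.3,0.78,0],[0,0,0],0.085],[[0,0,0],[0,0,0],0.085]]' | python3 -m creep; echo '[[[0,0,0],[0,0,0],0.085]]' | python3 -m creep; python3 to.py .6597 -.079 .021 37.2
```

```text
clock: 15.4
tool_pos: [0.5648, 0.2385, 0.1576]
orientation: [0.948, 0.319, -0.0, 0.0]
ft_force: [0.3, -0.8, 0.3]
opening: 0.0847
finger_force: 0.0
clock: 15.8
tool_pos: [0.6113, 0.0779, 0.1576]
orientation: [0.948, 0.319, -0.0, -0.0]
ft_force: [0.3, 0.8, 0.9]
opening: 0.0853
finger_force: 0.0
clock: 16.3
tool_pos: [0.658, -0.09, 0.157]
orientation: [0.949, 0.314, -0.001, 0.002]
ft_force: [0.2, -0.3, 0.3]
opening: 0.0851
finger_force: 0.0
clock: 16.4
tool_pos: [0.6574, -0.0824, 0.1573]
orientation: [0.948, 0.317, -0.001, -0.0]
ft_force: [-0.3, 1.5, 1.0]
opening: 0.0849
finger_force: 0.0
t 16.4 yaw 37.0 rotvec [-0.001  0.001 -0.003] after-turn d [ 0.0039 -0.0013  0.1363] F [-0.3  1.5  1. ] open 0.0849
```

```bash
echo '[[[0.06,-0.02,0.6],[0,0,0],0.085],[[0,0,0.7],[0,0,0],0.085],[[0,0,0.6],[0,0,0],0.085],[[0,0,0.5],[0,0,0],0.085],[[0,0,0.3],[0,0,0],0.085]]' | python3 -m creep; echo '[[[0,0,0],[0,0,0],0.085]]' | python3 -m creep; python3 to.py .6597 -.079 .021 37.2
```

```text
clock: 16.9
tool_pos: [0.658, -0.0761, 0.0209]
orientation: [0.947, 0.32, -0.001, -0.001]
ft_force: [0.3, -0.2, -0.8]
opening: 0.0852
finger_force: 0.0
clock: 17.0
tool_pos: [0.6579, -0.0767, 0.0211]
orientation: [0.948, 0.32, -0.002, -0.001]
ft_force: [-0.3, -0.6, 0.5]
opening: 0.0848
finger_force: 0.0
t 17.0 yaw 37.3 rotvec [-0.003  0.003  0.001] after-turn d [0.0001 0.0029 0.0001] F [-0.3 -0.6  0.5] open 0.0848
```

Converted, 0.003 m is 0.06.

```bash
echo '[[[0,0.06,0],[0,0,0],0.07],[[0,0,0],[0,0,0],0.044],[[0,0,0],[0,0,0],0.044],[[0,0,0],[0,0,0],0.044],[[0,0,0],[0,0,0],0.044]]' | python3 -m creep 45; echo '[[[0,0,0],[0,0,0],0.044],[[0,0,0],[0,0,0],0.044],[[0,0,0],[0,0,0],0.044]]' | python3 -m creep; echo '[[[0,0,-0.3],[0,0,0],0.044],[[0,0,-0.6],[0,0,0],0.044],[[0,0,-0.8],[0,0,0],0.044],[[0,0,-0.8],[0,0,0],0.044],[[0,0,-0.4],[0,0,0],0.044]]' | python3 -m creep; echo '[[[0,0,0],[0,0,0],0.044],[[0,0,0],[0,0,0],0.044]]' | python3 -m creep; python3 to.py .4113 .2958 .165 37.2
```

```text
clock: 17.5
tool_pos: [0.6627, -0.0808, 0.0252]
orientation: [0.948, 0.319, 0.001, 0.001]
ft_force: [0.1, -0.4, 6.5]
opening: 0.0487
finger_force: 46.8
clock: 17.8
tool_pos: [0.6627, -0.0808, 0.0252]
orientation: [0.948, 0.319, 0.001, 0.001]
ft_force: [-0.4, -0.0, 6.7]
opening: 0.0486
finger_force: 46.8
clock: 18.3
tool_pos: [0.6629, -0.0805, 0.1738]
orientation: [0.948, 0.319, 0.003, 0.001]
ft_force: [0.4, 0.3, -1.5]
opening: 0.0486
finger_force: 46.7
clock: 18.5
tool_pos: [0.6613, -0.0807, 0.1693]
orientation: [0.948, 0.319, 0.0, 0.0]
ft_force: [-0.1, -0.3, -2.0]
opening: 0.0488
finger_force: 46.7
t 18.5 yaw 37.2 rotvec [ 0.001 -0.001 -0.001] after-turn d [ 0.0285 -0.451   0.0043] F [-0.1 -0.3 -2. ] open 0.0488
```

```bash
echo '[[[0.048,-0.752,0],[0,0,0],0.044],[[0.048,-0.752,0],[0,0,0],0.044],[[0.048,-0.752,0],[0,0,0],0.044],[[0.048,-0.752,0],[0,0,0],0.044]]' | python3 -m creep; echo '[[[0.048,-0.752,0],[0,0,0],0.044],[[0.048,-0.752,0],[0,0,0],0.044],[[0.048,-0.752,0],[0,0,0],0.044],[[0.048,-0.752,0],[0,0,0],0.044]]' | python3 -m creep; echo '[[[0.048,-0.752,0],[0,0,0],0.044],[[0.048,-0.752,0],[0,0,0],0.044],[[0.048,-0.752,0],[0,0,0],0.044],[[0.048,-0.752,0],[0,0,0],0.044],[[0,0,0],[0,0,0],0.044]]' | python3 -m creep; echo '[[[0,0,0],[0,0,0],0.044]]' | python3 -m creep; python3 to.py .4113 .2958 .031 37.2
```

```text
clock: 18.9
tool_pos: [0.5761, 0.0459, 0.1669]
orientation: [0.948, 0.319, -0.001, -0.0]
ft_force: [0.9, 0.5, -2.0]
opening: 0.0489
finger_force: 46.8
clock: 19.3
tool_pos: [0.493, 0.1713, 0.1672]
orientation: [0.948, 0.319, -0.001, 0.0]
ft_force: [0.1, 0.9, -1.3]
opening: 0.0491
finger_force: 46.8
clock: 19.8
tool_pos: [0.4073, 0.3008, 0.1676]
orientation: [0.947, 0.322, -0.001, -0.001]
ft_force: [-0.2, -0.6, -0.2]
opening: 0.0492
finger_force: 46.9
clock: 19.9
tool_pos: [0.4105, 0.2964, 0.1674]
orientation: [0.947, 0.32, -0.001, 0.0]
ft_force: [-0.0, -0.4, -1.6]
opening: 0.0491
finger_force: 46.9
t 19.9 yaw 37.3 rotvec [0.    0.002 0.002] after-turn d [0.0002 0.001  0.1364] F [-0.  -0.4 -1.6] open 0.0491
```

Converted, 0.04 m is 0.8, 0.035 m is 0.7.

```bash
echo '[[[0,0.02,0.7],[0,0,0],0.044],[[0,0,0.8],[0,0,0],0.044],[[0,0,0.5],[0,0,0],0.044],[[0,0,0.24],[0,0,0],0.044],[[0,0,0.14],[0,0,0],0.044]]' | python3 -m creep; echo '[[[0,0,0.1],[0,0,0],0.044],[[0,0,0.08],[0,0,0],0.044],[[0,0,0.06],[0,0,0],0.044],[[0,0,0],[0,0,0],0.044]]' | python3 -m creep;  echo '[[[0,0,0.02],[0,0,0],0.044],[[0,0,0.02],[0,0,0],0.044],[[0,0,0],[0,0,0],0.044]]' | python3 -m creep
```

```text
clock: 20.4
tool_pos: [0.4124, 0.2942, 0.0482]
orientation: [0.948, 0.318, -0.001, 0.001]
ft_force: [0.0, 0.6, -1.2]
opening: 0.0483
finger_force: 46.9
clock: 20.8
tool_pos: [0.4125, 0.2956, 0.0376]
orientation: [0.948, 0.319, 0.0, -0.0]
ft_force: [-0.5, -0.5, -1.5]
opening: 0.0489
finger_force: 46.9
clock: 21.1
tool_pos: [0.4124, 0.2955, 0.0354]
orientation: [0.948, 0.319, 0.0, 0.0]
ft_force: [-0.4, 0.4, -0.4]
opening: 0.049
finger_force: 46.9
```

```bash
echo '[[[0,0,0.02],[0,0,0],0.044],[[0,0,0.02],[0,0,0],0.044],[[0,0,0],[0,0,0],0.044]]' | python3 -m creep;  echo '[[[0,0,0.02],[0,0,0],0.044],[[0,0,0],[0,0,0],0.044]]' | python3 -m creep; echo '[[[0,0,0.02],[0,0,0],0.044],[[0,0,0],[0,0,0],0.044]]' | python3 -m creep
```

```text
clock: 21.4
tool_pos: [0.4123, 0.2954, 0.0332]
orientation: [0.948, 0.319, -0.0, 0.0]
ft_force: [-0.2, -0.6, -0.7]
opening: 0.0492
finger_force: 46.9
clock: 21.6
tool_pos: [0.4123, 0.2955, 0.0322]
orientation: [0.948, 0.319, -0.0, 0.0]
ft_force: [0.1, 0.5, -1.7]
opening: 0.0484
finger_force: 46.9
clock: 21.8
tool_pos: [0.4123, 0.2955, 0.0312]
orientation: [0.948, 0.319, -0.0, 0.0]
ft_force: [-0.5, 0.2, -1.9]
opening: 0.0486
finger_force: 46.9
```

```bash
echo '[[[0,0,0.02],[0,0,0],0.044],[[0,0,0],[0,0,0],0.044]]' | python3 -m creep; echo '[[[0,0,0.01],[0,0,0],0.044],[[0,0,0],[0,0,0],0.044]]' | python3 -m creep
```

```text
clock: 22.0
tool_pos: [0.4123, 0.2955, 0.0311]
orientation: [0.948, 0.319, 0.0, 0.0]
ft_force: [-3.4, -1.9, 11.7]
opening: 0.0489
finger_force: 48.3
clock: 22.2
tool_pos: [0.4123, 0.2955, 0.0311]
orientation: [0.948, 0.319, 0.0, 0.0]
ft_force: [-4.0, -4.6, 18.3]
opening: 0.0489
finger_force: 49.1
```

Seated. Release and go to the vial.

Converted, -0.0005 m is -0.01.

```bash
echo '[[[0,0,-0.01],[0,0,0],0.055],[[0,0,0],[0,0,0],0.07],[[0,0,0],[0,0,0],0.085],[[0,0,0],[0,0,0],0.085]]' | python3 -m creep; echo '[[[0,0,-0.4],[0,0,0],0.085],[[0,0,-0.8],[0,0,0],0.085],[[0,0,-0.8],[0,0,0],0.085],[[0,0,-0.6],[0,0,0],0.085],[[0,0,0],[0,0,0],0.085]]' | python3 -m creep;python3 to.py .473 -.082 .16 37.2
```

```text
clock: 22.6
tool_pos: [0.4123, 0.2955, 0.0302]
orientation: [0.948, 0.319, -0.0, 0.0]
ft_force: [0.9, -0.3, -0.2]
opening: 0.0855
finger_force: 0.0
clock: 23.1
tool_pos: [0.4141, 0.2973, 0.1642]
orientation: [0.948, 0.319, 0.003, -0.001]
ft_force: [-0.8, -0.1, -0.3]
opening: 0.0849
finger_force: 0.0
t 23.1 yaw 37.2 rotvec [-0.    -0.007 -0.001] after-turn d [-0.1824  0.3377  0.0042] F [-0.8 -0.1 -0.3] open 0.0849
```

```bash
echo '[[[-0.36,0.68,0],[0,0,0],0.085],[[-0.36,0.68,0],[0,0,0],0.085],[[-0.36,0.68,0],[0,0,0],0.085],[[-0.36,0.68,0],[0,0,0],0.085],[[-0.36,0.68,0],[0,0,0],0.085]]' | python3 -m creep; echo '[[[-0.36,0.68,0],[0,0,0],0.085],[[-0.36,0.68,0],[0,0,0],0.085],[[-0.36,0.68,0],[0,0,0],0.085],[[-0.36,0.68,0],[0,0,0],0.085],[[-0.36,0.68,0],[0,0,0],0.085]]' | python3 -m creep; echo '[[[0,0,0],[0,0,0],0.085],[[0,0,0],[0,0,0],0.085]]' | python3 -m creep; python3 to.py .473 -.082 .024 37.2
```

```text
clock: 23.6
tool_pos: [0.443, 0.104, 0.1597]
orientation: [0.948, 0.319, -0.0, 0.0]
ft_force: [1.2, -0.9, 0.2]
opening: 0.085
finger_force: 0.0
clock: 24.1
tool_pos: [0.4739, -0.0858, 0.1597]
orientation: [0.948, 0.319, -0.0, -0.0]
ft_force: [0.5, 1.2, 0.8]
opening: 0.0851
finger_force: 0.0
clock: 24.3
tool_pos: [0.4739, -0.0848, 0.1596]
orientation: [0.948, 0.318, -0.001, -0.0]
ft_force: [-0.2, 0.4, 0.3]
opening: 0.0848
finger_force: 0.0
t 24.3 yaw 37.0 rotvec [-0.001  0.001 -0.003] after-turn d [ 0.001  -0.0028  0.1356] F [-0.2  0.4  0.3] open 0.0848
```

Converted, 0.035 m is 0.7, 0.03 m is 0.6.

```bash
echo '[[[0.02,-0.06,0.6],[0,0,0],0.085],[[0,0,0.7],[0,0,0],0.085],[[0,0,0.6],[0,0,0],0.085],[[0,0,0.5],[0,0,0],0.085],[[0,0,0.3],[0,0,0],0.085]]' | python3 -m creep; echo '[[[0,0,0],[0,0,0],0.085]]' | python3 -m creep; python3 to.py .473 -.082 .024 37.2
```

```text
clock: 24.8
tool_pos: [0.4719, -0.0791, 0.0233]
orientation: [0.947, 0.32, -0.001, -0.001]
ft_force: [-0.9, 0.7, -0.9]
opening: 0.0852
finger_force: 0.0
clock: 24.9
tool_pos: [0.4715, -0.0793, 0.0234]
orientation: [0.947, 0.32, -0.002, -0.001]
ft_force: [0.2, 0.4, -0.1]
opening: 0.0853
finger_force: 0.0
t 24.9 yaw 37.3 rotvec [-0.003  0.003  0.002] after-turn d [-0.0005  0.0031 -0.0006] F [ 0.2  0.4 -0.1] open 0.0853
```

Converted, 0.003 m is 0.06.

```bash
echo '[[[0,0.06,0],[0,0,0],0.07],[[0,0,0],[0,0,0],0.05],[[0,0,0],[0,0,0],0.03],[[0,0,0],[0,0,0],0.02],[[0,0,0],[0,0,0],0.02]]' | python3 -m creep 35; echo '[[[0,0,0],[0,0,0],0.02],[[0,0,0],[0,0,0],0.02],[[0,0,0],[0,0,0],0.02]]' | python3 -m creep; echo '[[[0,0,-0.3],[0,0,0],0.02],[[0,0,-0.6],[0,0,0],0.02],[[0,0,-0.8],[0,0,0],0.02],[[0,0,-0.8],[0,0,0],0.02],[[0,0,-0.4],[0,0,0],0.02]]' | python3 -m creep; echo '[[[0,0,0],[0,0,0],0.02],[[0,0,0],[0,0,0],0.02]]' | python3 -m creep; python3 to.py .6157 .2922 .165 37.2
```

```text
clock: 25.4
tool_pos: [0.4756, -0.0836, 0.026]
orientation: [0.948, 0.319, 0.001, 0.0]
ft_force: [-0.6, 0.8, 6.7]
opening: 0.0253
finger_force: 34.2
clock: 25.7
tool_pos: [0.4756, -0.0836, 0.026]
orientation: [0.948, 0.319, 0.001, 0.0]
ft_force: [-0.6, 1.0, 7.2]
opening: 0.0255
finger_force: 34.2
clock: 26.2
tool_pos: [0.4762, -0.0836, 0.1737]
orientation: [0.948, 0.319, 0.002, 0.001]
ft_force: [0.4, -0.2, -1.0]
opening: 0.0252
finger_force: 34.5
clock: 26.4
tool_pos: [0.475, -0.0837, 0.1704]
orientation: [0.948, 0.319, 0.0, 0.0]
ft_force: [0.4, 0.2, -1.2]
opening: 0.025
finger_force: 34.5
t 26.4 yaw 37.2 rotvec [ 0.001 -0.    -0.001] after-turn d [ 0.3393 -0.2143  0.0054] F [ 0.4  0.2 -1.2] open 0.025
```

```bash
echo '[[[0.68,-0.428,0],[0,0,0],0.02],[[0.68,-0.428,0],[0,0,0],0.02],[[0.68,-0.428,0],[0,0,0],0.02],[[0.68,-0.428,0],[0,0,0],0.02],[[0.68,-0.428,0],[0,0,0],0.02]]' | python3 -m creep; echo '[[[0.68,-0.428,0],[0,0,0],0.02],[[0.68,-0.428,0],[0,0,0],0.02],[[0.68,-0.428,0],[0,0,0],0.02],[[0.68,-0.428,0],[0,0,0],0.02],[[0.68,-0.428,0],[0,0,0],0.02]]' | python3 -m creep; echo '[[[0,0,0],[0,0,0],0.02],[[0,0,0],[0,0,0],0.02]]' | python3 -m creep; python3 to.py .6157 .2922 .032 37.2
```

```text
clock: 26.9
tool_pos: [0.5453, 0.1056, 0.1685]
orientation: [0.948, 0.319, -0.001, -0.0]
ft_force: [1.5, -0.7, 0.4]
opening: 0.0251
finger_force: 34.5
clock: 27.4
tool_pos: [0.6162, 0.2934, 0.1679]
orientation: [0.948, 0.319, -0.002, 0.0]
ft_force: [1.0, 1.0, -0.6]
opening: 0.0254
finger_force: 34.5
clock: 27.6
tool_pos: [0.6155, 0.2932, 0.1678]
orientation: [0.948, 0.32, -0.002, 0.0]
ft_force: [0.0, -1.2, -0.3]
opening: 0.0249
finger_force: 34.5
t 27.6 yaw 37.3 rotvec [-0.001  0.004  0.002] after-turn d [-0.0005  0.0009  0.1358] F [ 0.  -1.2 -0.3] open 0.0249
```

Converted, 0.04 m is 0.8, 0.035 m is 0.7.

```bash
echo '[[[0,0.02,0.7],[0,0,0],0.02],[[0,0,0.8],[0,0,0],0.02],[[0,0,0.5],[0,0,0],0.02],[[0,0,0.24],[0,0,0],0.02],[[0,0,0.14],[0,0,0],0.02]]' | python3 -m creep; echo '[[[0,0,0.1],[0,0,0],0.02],[[0,0,0.08],[0,0,0],0.02],[[0,0,0.04],[0,0,0],0.02],[[0,0,0.02],[0,0,0],0.02],[[0,0,0],[0,0,0],0.02]]' | python3 -m creep;  echo '[[[0,0,0.02],[0,0,0],0.02],[[0,0,0],[0,0,0],0.02]]' | python3 -m creep
```

```text
clock: 28.1
tool_pos: [0.6169, 0.29, 0.0499]
orientation: [0.948, 0.318, -0.001, 0.0]
ft_force: [0.2, 0.5, -0.1]
opening: 0.025
finger_force: 34.5
clock: 28.6
tool_pos: [0.6176, 0.2917, 0.0398]
orientation: [0.948, 0.319, 0.0, -0.0]
ft_force: [-0.9, -0.6, -0.2]
opening: 0.025
finger_force: 34.5
clock: 28.8
tool_pos: [0.6174, 0.2916, 0.0385]
orientation: [0.948, 0.319, 0.0, 0.0]
ft_force: [-0.8, -0.0, 0.1]
opening: 0.0254
finger_force: 34.5
```

Converted, 0.002 m is 0.04, 0.001 m is 0.02.

```bash
echo '[[[0,0,0.04],[0,0,0],0.02],[[0,0,0.02],[0,0,0],0.02],[[0,0,0.02],[0,0,0],0.02],[[0,0,0.02],[0,0,0],0.02],[[0,0,0],[0,0,0],0.02]]' | python3 -m creep; echo '[[[0,0,0.02],[0,0,0],0.02],[[0,0,0],[0,0,0],0.02]]' | python3 -m creep; echo '[[[0,0,0.01],[0,0,0],0.02],[[0,0,0],[0,0,0],0.02]]' | python3 -m creep
```

```text
clock: 29.3
tool_pos: [0.6173, 0.2915, 0.0331]
orientation: [0.948, 0.319, -0.0, 0.0]
ft_force: [0.5, -0.5, -1.6]
opening: 0.025
finger_force: 34.5
clock: 29.5
tool_pos: [0.6173, 0.2916, 0.0322]
orientation: [0.948, 0.319, -0.0, 0.0]
ft_force: [0.6, -0.5, 0.1]
opening: 0.0254
finger_force: 34.5
clock: 29.7
tool_pos: [0.6174, 0.2916, 0.0322]
orientation: [0.948, 0.319, 0.0, 0.0]
ft_force: [-1.1, -0.3, 3.8]
opening: 0.025
finger_force: 34.7
```

Seated at z 0.032, as expected. Release, back off and look.

The manual's scale: shifts go in shares of 50 mm. Converting my numbers, 0.045 m is 0.9, -0.04 m is -0.8.

```bash
echo '[[[0,0,0],[0,0,0],0.04],[[0,0,0],[0,0,0],0.06],[[0,0,0],[0,0,0],0.085],[[0,0,0],[0,0,0],0.085]]' | python3 -m creep; echo '[[[0,0,-0.4],[0,0,0],0.085],[[0,0,-0.8],[0,0,0],0.085],[[0,0,-0.8],[0,0,0],0.085],[[0,0,-0.8],[0,0,0],0.085],[[0,0,-0.8],[0,0,0],0.085]]' | python3 -m creep; echo '[[[0,0.9,-0.2],[0,0,0],0.085],[[0,0.9,0],[0,0,0],0.085],[[0,0.9,0],[0,0,0],0.085],[[0,0.9,0],[0,0,0],0.085],[[0,0.9,0],[0,0,0],0.085]]' | python3 -m creep; echo '[[[0,0.9,0],[0,0,0],0.085],[[0,0.9,0],[0,0,0],0.085],[[0,0,0],[0,0,0],0.085],[[0,0,0],[0,0,0],0.085]]' | python3 -m creep
python3 - <<'E'
from h import *
for n in("top","scene"):
    p,d=r.camera(n);i=r.camera_info(n);C=cloud(n,d,i);v,u=[(0,0),(0,0)][0]
    cv2.imwrite(f"pics/{n}9.png",p)
    for k,x,y,z in(("jar",.4113,.2958,.06),("vial",.6157,.2922,.078),("sq",.62,-.274,.074),("slide",.5178,.4023,.064),("Ev",.476,.110,.056),("Esq",.679,.109,.052)):
        m=(abs(C[...,2]-z)<.006)&(np.hypot(C[...,0]-x,C[...,1]-y)<.05);vv,uu=np.nonzero(m)
        print(n,k,len(uu),'z',np.round(np.median(C[m][:,2]),4) if len(uu) else 0, rect(plane(np.c_[uu,vv],i,z)) if len(uu) else 0)
E
```

```text
clock: 30.1
tool_pos: [0.6173, 0.2916, 0.0318]
orientation: [0.948, 0.319, -0.0, 0.0]
ft_force: [0.2, 0.2, -0.2]
opening: 0.0812
finger_force: 0.0
clock: 30.6
tool_pos: [0.6171, 0.2915, 0.2135]
orientation: [0.948, 0.319, -0.0, -0.0]
ft_force: [-0.1, 0.4, 0.1]
opening: 0.0846
finger_force: 0.0
clock: 31.1
tool_pos: [0.7541, 0.1107, 0.222]
orientation: [0.948, 0.319, 0.0, 0.0]
ft_force: [1.7, 0.4, 0.8]
opening: 0.0849
finger_force: 0.0
clock: 31.5
tool_pos: [0.808, 0.0388, 0.2208]
orientation: [0.948, 0.317, -0.001, -0.0]
ft_force: [-0.0, 0.8, 0.4]
opening: 0.0851
finger_force: 0.0
top jar 228 z 0.0592 (array([411.3, 294.2]), array([46.8, 47.5]), 0.4)
top vial 64 z 0.0769 (array([616.1, 289.5]), array([24. , 23.6]), 1.6)
top sq 55 z 0.0737 (array([ 619.2, -273.9]), array([22. , 22.6]), 63.1)
top slide 203 z 0.0629 (array([519. , 399.7]), array([64.8, 28.6]), 37.2)
top Ev 22 z 0.0544 (array([475.8, 110.1]), array([20.7, 23.8]), 0.4)
top Esq 56 z 0.0513 (array([678.8, 109.3]), array([35.9, 35.3]), 63.4)
scene jar 450 z 0.0614 (array([412.6, 294.5]), array([54.5, 49.3]), 28.6)
scene vial 175 z 0.0794 (array([616. , 290.7]), array([28.7, 25. ]), 58.9)
scene sq 61 z 0.0757 (array([ 621. , -272.9]), array([33.5, 24. ]), 69.4)
scene slide 603 z 0.0654 (array([518.9, 400.5]), array([67. , 28.3]), 37.6)
scene Ev 71 z 0.0556 (array([475.5, 109.7]), array([28.9, 22.4]), 57.6)
scene Esq 161 z 0.0531 (array([679.4, 109.2]), array([42.7, 35.3]), 65.0)
```

View pics/top9.png

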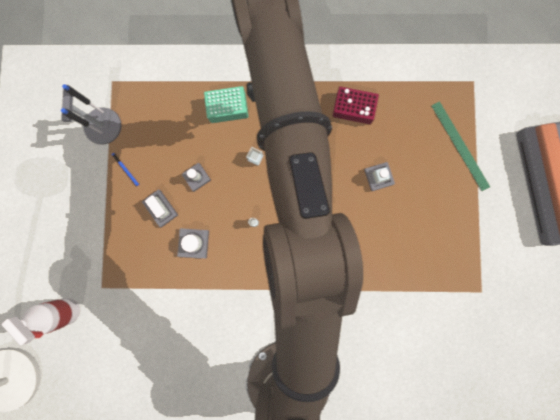

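View pics/scene9.png

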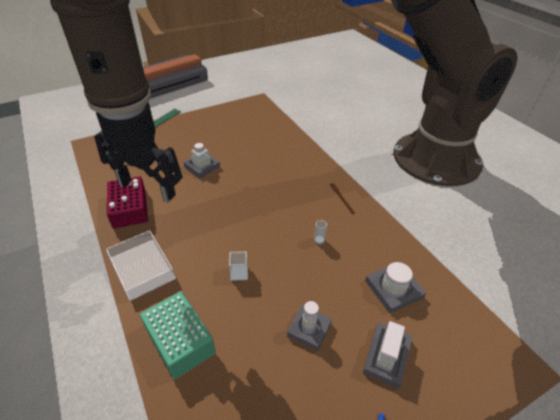

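All four containers stand upright in their recesses: bottle (201,157), vial (311,318), slide jar (391,340), jar (397,280). Their tops are 6 mm higher than on the bench, so they are fully down. The empties at (320,230) and (238,264) have not moved, and the gripper is clear.

```bash
python3 -c "
from bench import r
print(r.close_job())"
```

```text
the job is handed in; nothing more can be done
None
```

The job is handed in: all four capped containers stand upright and fully down in their matching holders, the two empties are where they were, and the arm finished clear at about 32 s.

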